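# Change the block on a sprung proofing bed and put the others in their fitted trays

## Task

The last proof's long printing block is still on the sprung proofing bed, and the other two blocks were put back in trays one size too big. Put the long block in the long tray and the middle-sized block in the middle tray, lay the small square block on the raised bed, centred and square with it, and press it down until the catch holds the bed down. The small tray stays empty at the end; leave the ink bottle and the glass jar where they stand.

Things in the scene. Friction and masses are not known exactly. Their poses are not given: they have to be found in the camera images.
- print_block_3: the small block: a square hand printing block, wood 50 x 50 mm and 26 mm high, with an uneven brass relief on top up to 31 mm that may be pressed on; about 0.1 kg. Origin at the centre of its underside, z up. Starts in the middle tray
- print_block_4: the middle block: printing block, wood 50 mm (its x) by 70 mm (its y), 22 mm high, brass relief up to 26 mm. Origin at the centre of its underside. Starts in the long tray
- print_block_2: the long block: printing block, wood 45 mm (its x) by 90 mm (its y), 21 mm high, brass relief up to 25 mm. Origin at the centre of its underside. Starts on the proofing bed, its y along the bed's y
- small_tray: the small fitted wooden tray, fixed to the bench, empty: recess 62 x 62 mm, floor 4 mm and rim 12 mm above the bench, rim 8 mm thick, with 40 mm wide finger notches in the middle of its two x sides. Origin at the centre of its underside on the bench; block height in it: underside 4 mm above the origin
- middle_tray: the middle tray, fixed: as the small one but the recess is 62 mm (x) by 82 mm (y) and the notches in its x sides 46 mm wide; too short for the long block
- long_tray: the long tray, fixed: as the others but the recess is 62 mm (x) by 102 mm (y) and the notches in its x sides 60 mm wide
- proof_bed: sprung proofing bed, fixed: grey base 110 (x) by 150 mm (y), two steel bearers along x, 48 mm high, 120 mm apart inside; between them an aluminium platform 64 (x) by 108 mm (y), scribed lines crossing at its middle. Origin on the bench under that middle; platform top 29 mm up when raised, 17 when caught. Brass catch at its edge: x 32 to 57, y 28 to 44 mm, up to 27 mm high
- platform (a joint): how far the platform has sunk, m: 0 raised, 0.012 held by the catch, 0.015 at its stop. Sprung: a push of 3 to 8 N on the block sinks it; it rises again if let go before the catch has snapped over (at about 0.0125); once caught it stays down by itself (pressing the brass tab of the catch down frees it)
- ink_bottle_a: brown stoneware ink bottle with a cork, 49 mm across, 80 mm high; bystander, stands upright. Origin at the centre of its underside
- glass_jar: clear glass jar with a green lid, 69 mm across, 84 mm high; bystander, stands upright. Origin at the centre of its underside

How it is judged:
By the outcome, as a careful person would: the job done as asked, in the order asked, and still so for the second after the job is handed in, with the robot touching nothing.
It also fails if it takes over 96 s, if anything falls off the work surface, if the arm or the gripper's body presses on something with over 40 N, if the wrist force passes 120 N, or if a joint passes its speed limit or range.

## Robot

A 7-joint arm with a two-finger parallel gripper is mounted at the origin on a cart in front of the work surface, level with it; the furniture and walls round the work are solid. World frame = base frame: x ahead of the robot, y to its left, z up, the work surface at z = 0. Lengths are in m, angles in rad, forces in N, time in s.
With the tool pointing down it reaches from about 0.4 to 0.85 m from the base axis. Payload 4.5 kg.
Tool frame: the origin (TCP) lies at the very end of the fingers, on their centre line; the grasp point (between the pads) lies 19 mm behind it (bot.tcp_to_grasp is the distance from the TCP to the grasp point, in m); z points along the fingers, y is the line along which they close (so a half turn about z gives the same grasp; the last joint's range is limited). The gripper opens to 88 mm and grips with 3 to 60 N. Pads are 18 mm wide; open, the fingers measure 123 mm over their backs; the gripper's body (75 mm by 187 mm) begins 45 mm behind the grasp point.
Start: joints at [1.372, 0.689, -0.195, 1.565, 0.157, 0.902, -0.215], TCP at [0.144, -0.608, 0.239] pointing down, gripper open.
Joint ranges: [-3.01, 3.01], [-0.46, 2.08], [-1.47, 1.51], [0.13, 2.56], [-1, 4.14], [0.04, 2.09], [-2.66, 2.66]. Speed limits (rad/s): [2.57, 2.57, 3.14, 3.14, 3.14, 3.14, 3.14].

## Interface

Orientations are given as a rotation vector (axis times angle).
In Python, from cell import bot gives the robot as it stands. The module is installed in compiled form; this text tells all that it offers.
- The arm moves only by the tool carry_out, never from a script. Its arguments are lists of equal length, an entry for each row: "slide": the shift along the tool's x, y, z in units of 40 mm (1.0 is 40 mm), a list of three; "angular": the turn, a rotation vector about the tool's x, y, z in units of 5 degrees (1.0 is 5 degrees), a list of three; "grip": the closure, from -1 (fully open) to 1 (shut). In form: {"slide": [[x, y, z], ...], "angular": [[rx, ry, rz], ...], "grip": [grip, ...]}. A call has 1 to 10 rows; each row is the pose to reach, as a shift and turn from the pose commanded when the call began, along the tool's axes at that moment; what a row does not reach only later rows make up. A row lasts 1/10 s, in which the tool goes at most 50 mm and 8.59 degrees, less where a joint would pass 70% of its speed; a pose out of reach is approached as far as the arm can. A call with a gripper value outside its range is refused whole. The fingers move at their own pace and stop on an object; the grip force is fixed at half the most. Time passes only in rows, so rows that repeat a pose let the fingers close. It gives the time, the measured TCP pose, the force, the opening and the grip force at its end, in the units of the state.
- bot.read_state(): the state, without advancing time (a new reading comes with each control period).
- bot.camera(name): name is "scene" or "side" or "wrist"; returns (picture, depth): 420x560x3 uint8, red, green, blue; 420x560 float32, m along the optical axis (not along the pixel's ray), 0 where there is no reading.
- bot.camera_info(name): a dict with "fx", "fy", "cx", "cy" (pixels), "eye" and "attitude" of the camera in the world. Camera axes: x right, y down, z forward; pixel columns grow to the right and rows downward; lengths in m; the calibration is good to about 2 mm. A picture is of the moment at which its call begins: read the wrist's pose just before it. camera_info takes no time and is no camera call; for the wrist camera it gives the pose at the moment of the call.
- bot.sign_off(): hands the job in; it is judged then, once.
The state is a dict: "time_s": time; "q": joint angles; "qd": joint speeds; "joint_efforts": joint torques, N m; "ee_pos": TCP position; "orientation": TCP orientation; "force": force on the tool from outside, world axes, zero at the start; "ft_torque": the same for the moment, N m; "grip_width": finger opening in m; "grasp_force": force on a finger pad.
Only numpy, scipy, OpenCV 4.12 (cv2) and the standard library are available. Lean on these libraries where they do the work, as an engineer would, in place of code of your own. Each camera call takes 0.05 s, during which the arm holds its last target. There are 200 camera calls.

## Working session

There is one attempt and no reset: what is moved stays moved. The work goes in short steps, Python scripts to look and compute and a tool call to move; the robot and the scene stay as the last step left them, time stands still between calls to the robot, and variables do not carry over. Pictures are saved under pics/ and viewed, at most 14 in all, crops included, and the job is handed in when it is done.

Besides the shell and the picture viewer there is one more tool, called after "Emit:" as a command line: name --argument value ..., lists and objects as JSON in quotes. carry_out: Moves the arm, as the interface text tells. Its arguments: {"type":"object","properties":{"slide":{"type":"array","items":{"type":"array","items":{"type":"number"}}},"angular":{"type":"array","items":{"type":"array","items":{"type":"number"}}},"grip":{"type":"array","items":{"type":"number"}}},"required":["slide","angular","grip"]}

```bash
mkdir -p pics; cat > h.py <<'E'
import numpy as np, cv2
from scipy.spatial.transform import Rotation as R
from cell import bot
def snap(name,fn):
    i=bot.camera_info(name); p,d=bot.camera(name)
    cv2.imwrite(f'pics/{fn}.png',p[:,:,::-1]); np.savez(f'pics/{fn}.npz',p=p,d=d,**{k:np.array(i[k]) for k in i})
def rot(a):
    a=np.array(a,float)
    return a if a.shape==(3,3) else (R.from_rotvec(a).as_matrix() if a.size==3 else R.from_quat(a).as_matrix())
def cloud(fn):
    f=np.load(f'pics/{fn}.npz'); d=f['d']; v,u=np.mgrid[:d.shape[0],:d.shape[1]]
    c=np.stack([(u-f['cx'])/f['fx']*d,(v-f['cy'])/f['fy']*d,d],-1)
    w=c@rot(f['attitude']).T+f['eye']; w[d==0]=np.nan; return w,f['p']
def ray(fn,u,v,z):
    f=np.load(f'pics/{fn}.npz'); r=rot(f['attitude'])@np.array([(u-f['cx'])/f['fx'],(v-f['cy'])/f['fy'],1])
    e=f['eye']; return (e+r*(z-e[2])/r[2])[:2].round(4)
E
python3 - <<'E'
from h import *
for n in('scene','side','wrist'): snap(n,n+'0'); i=bot.camera_info(n); print(n,i)
s=bot.read_state(); print(s)
E
```

```text
scene {'fx': 497.0318932260093, 'fy': 497.0318932260093, 'cx': 288.36857990188724, 'cy': 208.83555376177293, 'eye': array([0.14083785, 0.34534284, 0.61878467]), 'attitude': array([-0.87447948,  2.45170884, -1.13402264])}
side {'fx': 415.47363322890357, 'fy': 415.47363322890357, 'cx': 278.8374999221914, 'cy': 212.0772656563671, 'eye': array([0.62332809, 0.58509868, 0.42756702]), 'attitude': array([-0.031254  , -2.66380968,  1.64366699])}
wrist {'fx': 304.22544674267857, 'fy': 304.22544674267857, 'cx': 279.80533320934643, 'cy': 207.10836841838156, 'eye': array([ 0.22073006, -0.58995529,  0.38337975]), 'attitude': array([ 2.26523912, -1.79356568, -0.27728921])}
{'time_s': 0.15, 'q': array([ 1.37181186,  0.68978901, -0.1945108 ,  1.56606171,  0.15733   ,
        0.90247273, -0.21508554]), 'qd': array([-0.0008058 , -0.00232366, -0.0022292 , -0.00423014,  0.00160188,
        0.00015667, -0.00079142]), 'joint_efforts': array([-2.32188322e-03, -5.27859735e+01, -1.26849465e+00, -1.53585970e+01,
       -5.23754396e-02,  3.93703624e-03,  1.11685442e-04]), 'ee_pos': array([ 0.14402745, -0.60771482,  0.23810686]), 'orientation': array([-3.11902087e+00, -3.64804978e-01,  4.41730188e-04]), 'force': array([0.23826085, 0.48013478, 0.22006296]), 'ft_torque': array([0.00654484, 0.00940316, 0.03014713]), 'grasp_force': 0.0, 'grip_width': 0.08840226928956105}
```

View pics/scene0.png

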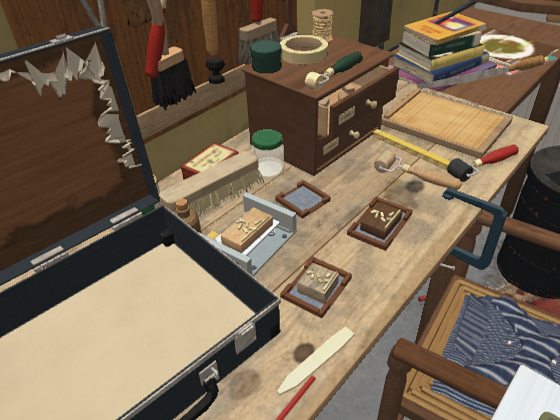

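View pics/side0.png

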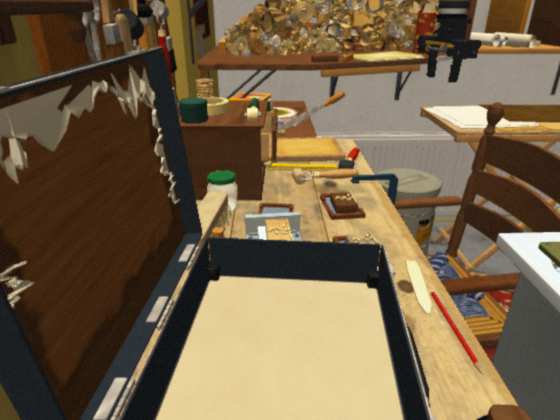

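The scene view shows the bed with the long block at about (250,232), the small empty tray at (302,197), and filled trays at (380,222) and (316,285). The jar is at (268,150), the bottle at (185,215) and the open case on the left. The side view is mostly blocked by the case.

```bash
python3 - <<'E'
from h import *
w,p=cloud('scene0')
c=p[140:320,160:420,::-1]; cv2.imwrite('pics/c1.png',cv2.resize(c,(780,540),interpolation=cv2.INTER_CUBIC))
for u,v in [(250,228),(302,197),(380,218),(318,276),(270,245),(268,135),(185,205),(283,233),(450,120),(290,120),(270,290)]: print(u,v,w[v,u].round(3))
E
```

```text
250 228 [ 0.597 -0.087  0.053]
302 197 [ 0.616 -0.253  0.008]
380 218 [ 0.452 -0.272  0.029]
318 276 [ 0.452 -0.087  0.034]
270 245 [ 0.575 -0.112  0.008]
268 135 [ 0.735 -0.292  0.085]
185 205 [ 0.709 -0.044  0.074]
283 233 [ 0.578 -0.15   0.008]
450 120 [ 0.513 -0.682  0.022]
290 120 [ 0.711 -0.333  0.11 ]
270 290 [0.462 0.012 0.083]
```

View pics/c1.png

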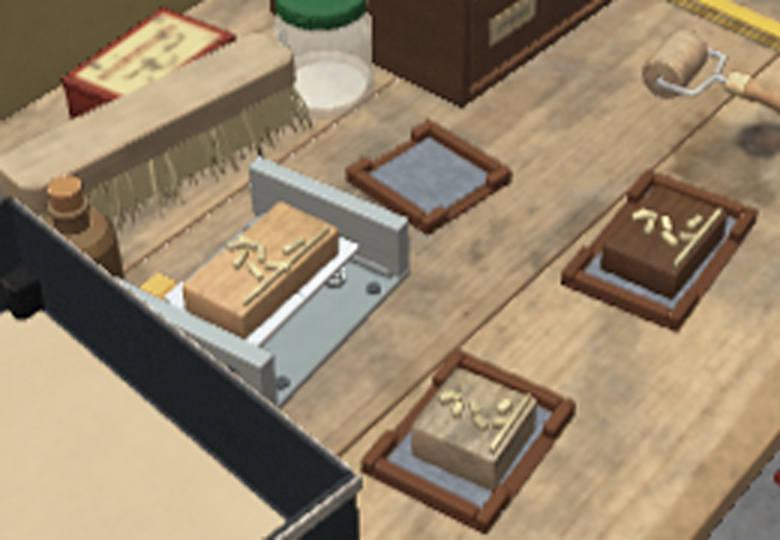

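The crop (3x, offset 160,140) shows three things: the small block in the near (middle) tray, the dark middle block in the far right (long) tray, and the long block on the bed with the brass catch at (157,287). I'll turn the corners into poses.

```bash
python3 - <<'E'
from h import *
def q(n,z,pts):
    P=np.array([ray('scene0',160+a/3,140+b/3,z) for a,b in pts]); e=np.roll(P,-1,0)-P
    print(n,P.mean(0).round(4),'len',np.linalg.norm(e,axis=1).round(3),'ang',np.degrees(np.arctan2(e[:,1],e[:,0])).round(1))
q('small',.012,[(347,177),(429,122),(511,178),(430,221)])
q('mid',.012,[(362,464),(460,352),(574,407),(484,522)])
q('long',.012,[(563,275),(653,172),(756,212),(675,318)])
q('b2',.050,[(184,288),(268,204),(339,238),(240,312)])
q('b3',.030,[(412,432),(447,370),(537,400),(501,455)])
q('b4',.026,[(602,252),(643,192),(724,215),(683,272)])
q('bearers',.048,[(120,290),(257,157),(409,227),(272,355)])
w,p=cloud('scene0')
m=(w[...,2]>.06)&(w[...,2]<.2)&(abs(w[...,0]-.5)<.2)&(abs(w[...,1]+.1)<.25)
P=w[m]
for x in np.arange(.3,.7,.04):
    s=P[(abs(P[:,0]-x)<.02)]
    if len(s): print(round(x,2),'y',s[:,1].min().round(3),s[:,1].max().round(3),'zmax',s[:,2].max().round(3), s[s[:,1].argmin()].round(3))
print(ray('scene0',160+360/3,140+487/3,.085),ray('scene0',160,140+200/3,.085),ray('scene0',160,140+70,.085))
E
```

```text
small [ 0.6094 -0.248 ] len [0.08  0.08  0.068 0.069] ang [-93.4 169.7  77.7  -0.7]
mid [ 0.454  -0.0876] len [0.098 0.074 0.093 0.073] ang [ -84.2 -175.6   95.3    7.8]
long [ 0.456  -0.2845] len [0.118 0.072 0.114 0.072] ang [ -84.9 -175.4   95.1    8. ]
b2 [ 0.6076 -0.0891] len [0.084 0.053 0.08  0.038] ang [ -80.8 -176.6   88.6    8.6]
b3 [ 0.4516 -0.087 ] len [0.048 0.052 0.043 0.048] ang [ -74.3 -166.   100.1   20.2]
b4 [ 0.4532 -0.2779] len [0.064 0.052 0.06  0.049] ang [ -80.  -166.7   96.9   17.6]
bearers [ 0.6096 -0.0969] len [0.138 0.116 0.127 0.103] ang [ -80.4 -176.4   93.9    9.1]
0.46 y 0.009 0.15 zmax 0.085 [0.477 0.009 0.081]
0.5 y 0.006 0.014 zmax 0.084 [0.517 0.006 0.082]
0.54 y 0.001 0.01 zmax 0.084 [0.558 0.001 0.081]
0.58 y -0.004 0.006 zmax 0.084 [ 0.595 -0.004  0.08 ]
0.62 y -0.35 0.002 zmax 0.19 [ 0.612 -0.35   0.165]
0.66 y -0.35 -0.003 zmax 0.2 [ 0.647 -0.35   0.081]
[0.4361 0.0216] [ 0.7273 -0.0073] [ 0.7204 -0.0017]
```

View pics/wrist0.png

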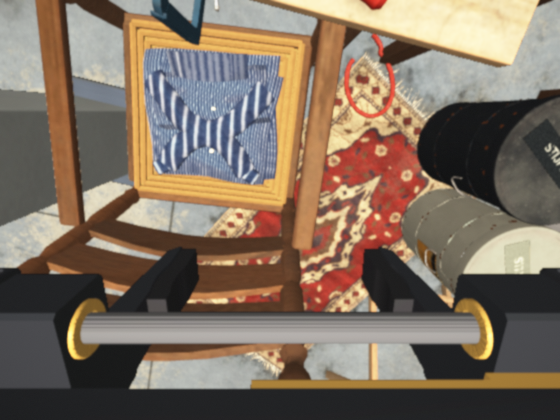

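The wrist view currently shows only the chair and the bench edge. I'll hover over the work and look from close by.

```bash
cat >> h.py <<'E'
def T(yaw):
    a=np.radians(yaw); y=np.array([np.cos(a),np.sin(a),0]); z=np.array([0,0,-1.]); return np.stack([np.cross(y,z),y,z],1)
def go(x,y,z,yaw,s=None):
    s=s or bot.read_state(); R0=rot(s['orientation']); d=R0.T@(np.array([x,y,z])-s['ee_pos'])/.04
    a=np.degrees(R.from_matrix(R0.T@T(yaw)).as_rotvec())/5
    print('slide',d.round(3),'ang',a.round(2))
def st():
    s=bot.read_state(); R0=rot(s['orientation']); print('t',round(s['time_s'],2),'p',s['ee_pos'].round(4),'yaw',np.degrees(np.arctan2(R0[1,1],R0[0,1])).round(2),'F',s['force'].round(1),'g',round(s['grip_width'],4),round(s['grasp_force'],1),'q',s['q'].round(2))
E
python3 - <<'E'
from h import *
f=np.load('pics/wrist0.npz'); s=bot.read_state(); R0=rot(s['orientation'])
print((R0.T@rot(f['attitude'])).round(3), R0.T@(f['eye']-s['ee_pos']))
go(.53,-.27,.24,6)
E
```

```text
[[-0.002 -0.954 -0.301]
 [ 1.    -0.002 -0.   ]
 [-0.    -0.301  0.954]] [ 0.07870424  0.00017008 -0.14517298]
slide [11.337 -5.988 -0.041] ang [-1.000e-02 -1.000e-02 -1.653e+01]
```

Emit:
carry_out --slide '[[2,-1,-2],[11.63,-7.2,-2],[11.63,-7.2,-2],[11.63,-7.2,-2],[11.63,-7.2,-2],[11.63,-7.2,-2],[11.63,-7.2,-2],[11.63,-7.2,-2],[11.63,-7.2,-2],[11.63,-7.2,-2]]' --angular '[[0,0,-1.5],[0,0,-3],[0,0,-4.5],[0,0,-6],[0,0,-8],[0,0,-10],[0,0,-12],[0,0,-14],[0,0,-16],[0,0,-16.5]]' --grip '[-1,-1,-1,-1,-1,-1,-1,-1,-1,-1]'

```text
time_s: 1.15
ee_pos: [0.4879, -0.2633, 0.3132]
orientation: [2.118, 2.321, -0.001]
force: [1.0, -0.6, -0.1]
grip_width: 0.0879
grasp_force: 0.0
```

```bash
python3 -c "
from h import *
st(); go(.53,-.22,.32,6)"
```

```text
t 1.15 p [ 0.4879 -0.2633  0.3132] yaw 5.24 F [ 1.  -0.6 -0.1] g 0.0879 0.0 q [ 0.78  0.56 -0.62  1.67  0.37  1.03  0.14]
slide [ 0.981  1.147 -0.17 ] ang [-0.    0.   -0.15]
```

Emit:
carry_out --slide '[[0,0,0],[0,0,0]]' --angular '[[0,0,0],[0,0,0]]' --grip '[-1,-1]'

```text
time_s: 1.35
ee_pos: [0.4875, -0.2637, 0.3128]
orientation: [-2.122, -2.316, 0.0]
force: [-0.1, -0.9, 0.6]
grip_width: 0.0881
grasp_force: 0.0
```

```bash
python3 -c "
from h import *
st(); snap('wrist','w1'); st()
go(.53,-.2,.32,6)"
```

```text
t 1.35 p [ 0.4875 -0.2637  0.3128] yaw 5.03 F [-0.1 -0.9  0.6] g 0.0881 0.0 q [ 0.78  0.56 -0.62  1.67  0.37  1.03  0.14]
t 1.4 p [ 0.4863 -0.2653  0.3126] yaw 4.84 F [ 0.2 -0.2 -0.8] g 0.0883 0.0 q [ 0.79  0.56 -0.61  1.67  0.37  1.03  0.14]
slide [ 1.534  1.226 -0.188] ang [-0.02  0.   -0.23]
```

View pics/w1.png

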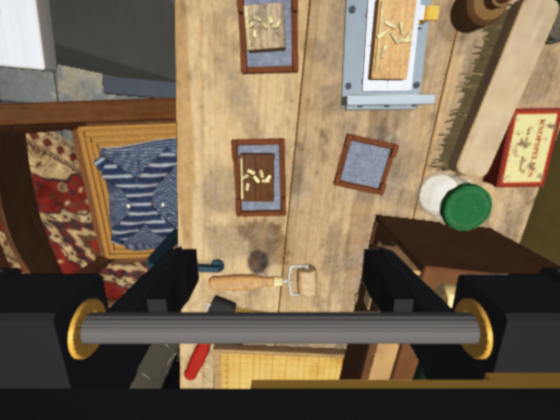

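This shows the long tray at (260,177), the small tray at (366,163), the middle tray at (268,30) and the bed at (390,50). I'll shift so everything is in frame and nearer.

Emit:
carry_out --slide '[[2.3,0.8,1],[2.3,0.8,1],[2.3,0.8,1],[2.3,0.8,1],[2.3,0.8,1]]' --angular '[[0,0,-0.2],[0,0,-0.2],[0,0,-0.2],[0,0,-0.2],[0,0,-0.2]]' --grip '[-1,-1,-1,-1,-1]'

```text
time_s: 1.9
ee_pos: [0.5103, -0.1731, 0.2731]
orientation: [2.108, 2.328, -0.003]
force: [0.7, -0.6, -0.4]
grip_width: 0.0881
grasp_force: 0.0
```

```bash
python3 -c "
from h import *
st(); snap('wrist','w2'); st()
f=np.load('pics/w2.npz')['p'][:280,190:440,::-1]
cv2.imwrite('pics/c2.png',cv2.resize(f,None,fx=2.14,fy=2.14,interpolation=cv2.INTER_CUBIC))"
```

```text
t 1.9 p [ 0.5103 -0.1731  0.2731] yaw 5.67 F [ 0.7 -0.6 -0.4] g 0.0881 0.0 q [ 0.6   0.58 -0.6   1.77  0.4   0.91 -0.07]
t 1.95 p [ 0.5104 -0.1733  0.2732] yaw 5.64 F [ 0.3 -0.1  0.1] g 0.0882 0.0 q [ 0.61  0.58 -0.6   1.77  0.4   0.91 -0.07]
```

View pics/c2.png

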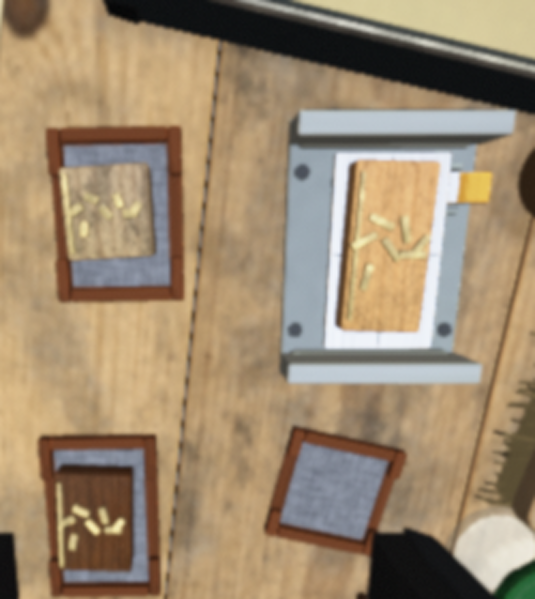

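```bash
cat > m.py <<'E'
from h import *
def q(n,fn,s,o,z,pts,dims):
    P=np.array([ray(fn,o[0]+(a+.5)/s-.5,o[1]+(b+.5)/s-.5,z) for a,b in pts]); e=np.roll(P,-1,0)-P
    # pts order: far-left(-x,+y), (+x,+y), (+x,-y), (-x,-y); rigid fit
    M=np.array([[-1,1],[1,1],[1,-1],[-1,-1]])*np.array(dims)/2000
    Q=P-P.mean(0); th=np.arctan2((M[:,0]*Q[:,1]-M[:,1]*Q[:,0]).sum(),(M*Q).sum())
    print(n,P.mean(0).round(4),'yaw',np.degrees(th).round(1),'len',np.linalg.norm(e,axis=1).round(3))
E
python3 - <<'E'
from m import *
a=('w2',2.14,(190,0))
q('small',*a,.012,[(294,428),(405,451),(371,552),(266,535)],(78,78))
q('mid',*a,.012,[(47,129),(182,127),(182,299),(58,300)],(78,98))
q('long',*a,.012,[(40,437),(158,435),(159,592),(52,597)],(78,118))
q('b3',*a,.030,[(60,168),(150,163),(155,257),(68,260)],(50,50))
q('b4',*a,.026,[(57,470),(131,467),(132,570),(60,570)],(50,70))
q('b2',*a,.050,[(356,160),(439,162),(419,331),(340,327)],(45,90))
q('plat',*a,.029,[(336,152),(450,154),(439,350),(325,347)],(64,108))
print('case',ray('w2',190+215/2.14,38/2.14,.084),ray('w2',190+535/2.14,105/2.14,.084),ray('w2',190+110/2.14,12/2.14,.084))
print('jar',ray('w2',190+495/2.14,550/2.14,.08))
E
```

```text
small [ 0.613  -0.2491] yaw -5.9 len [0.075 0.075 0.074 0.078]
mid [ 0.4576 -0.0886] yaw 5.8 len [0.077 0.096 0.076 0.095]
long [ 0.4595 -0.2829] yaw 6.0 len [0.077 0.116 0.076 0.118]
b3 [ 0.4544 -0.0873] yaw 7.8 len [0.05  0.05  0.05  0.049]
b4 [ 0.4563 -0.2784] yaw 4.9 len [0.047 0.074 0.049 0.072]
b2 [ 0.6088 -0.091 ] yaw 4.2 len [0.043 0.088 0.045 0.086]
plat [ 0.615  -0.0945] yaw 6.6 len [0.063 0.108 0.068 0.107]
case [ 0.5049 -0.0099] [ 0.655  -0.0225] [ 0.4573 -0.0043]
jar [ 0.6929 -0.2495]
```

The crop gives clear corners, and the poses agree with the scene camera to about 3 mm. Plan:
- Park the small block on the bare bench between the two filled trays.
- Put the middle block in the middle tray.
- Put the long block in the long tray.
- Lay the small block on the bed and press it down.

```bash
python3 -c "
from h import *
st(); go(.454,-.087,.06,7);go(.454,-.087,.012,7)"
```

```text
t 1.95 p [ 0.5104 -0.1733  0.2732] yaw 5.64 F [ 0.3 -0.1  0.1] g 0.0882 0.0 q [ 0.61  0.58 -0.6   1.77  0.4   0.91 -0.07]
slide [ 2.295 -1.188  5.327] ang [-0.01  0.02 -0.27]
slide [ 2.297 -1.188  6.527] ang [-0.01  0.02 -0.27]
```

Emit:
carry_out --slide '[[1.5,-0.8,1.5],[2.3,-1.19,3],[2.3,-1.19,4.5],[2.3,-1.19,5.3],[2.3,-1.19,5.3],[2.3,-1.19,5.3]]' --angular '[[0,0,-0.27],[0,0,-0.27],[0,0,-0.27],[0,0,-0.27],[0,0,-0.27],[0,0,-0.27]]' --grip '[-1,-1,-1,-1,-1,-1]'

```text
time_s: 2.55
ee_pos: [0.4512, -0.0843, 0.0576]
orientation: [-2.072, -2.355, 0.011]
force: [-0.6, 0.8, -0.6]
grip_width: 0.0882
grasp_force: 0.0
```

```bash
python3 -c "
from h import *
st(); go(.454,-.087,.012,7);snap('wrist','w3')"
```

```text
t 2.55 p [ 0.4512 -0.0843  0.0576] yaw 7.31 F [-0.6  0.8 -0.6] g 0.0882 0.0 q [ 0.2   0.83 -0.19  2.18  0.79  0.21 -0.58]
slide [-0.075  0.07   1.138] ang [-0.1   0.01  0.06]
```

View pics/w3.png

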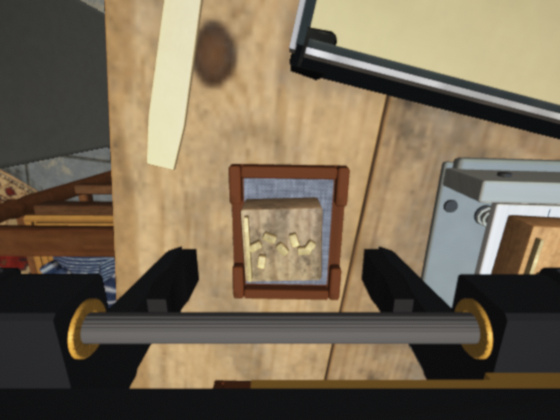

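The block is between the open fingers, centred at about (284,246). I'll check this estimate and descend.

```bash
python3 -c "
from m import *
q('b3','w3',1,(0,0),.030,[(246,209),(321,207),(322,284),(247,284)],(50,50))
q('mid','w3',1,(0,0),.012,[(229,165),(348,165),(340,298),(233,298)],(78,98))"
```

```text
b3 [ 0.4546 -0.0872] yaw 8.2 len [0.045 0.052 0.049 0.051]
mid [ 0.4569 -0.0868] yaw 7.1 len [0.075 0.097 0.078 0.097]
```

Emit:
carry_out --slide '[[-0.07,0.07,0.6],[-0.07,0.07,1.13],[-0.07,0.07,1.13],[-0.07,0.07,1.13],[-0.07,0.07,1.13],[-0.07,0.07,1.13],[-0.07,0.07,1.13],[-0.07,0.07,1.13],[-0.07,0.07,1.13],[-0.07,0.07,1.13]]' --angular '[[0,0,0],[0,0,0],[0,0,0],[0,0,0],[0,0,0],[0,0,0],[0,0,0],[0,0,0],[0,0,0],[0,0,0]]' --grip '[-1,-1,-1,1,1,1,1,1,1,1]'

```text
time_s: 3.6
ee_pos: [0.457, -0.0864, 0.0163]
orientation: [2.076, 2.357, -0.001]
force: [-1.8, -0.4, 7.3]
grip_width: 0.0496
grasp_force: 30.0
```

```bash
python3 -c "
from h import *
st(); go(.457,-.183,.06,6)"
```

```text
t 3.6 p [ 0.457  -0.0864  0.0163] yaw 7.25 F [-1.8 -0.4  7.3] g 0.0496 30.0 q [ 0.13  0.92 -0.06  2.18  0.85  0.07 -0.64]
slide [-2.397 -0.305 -1.092] ang [-0.01  0.01  0.25]
```

Gripped at 49.6 mm. Lift and move over.

Emit:
carry_out --slide '[[0,0,-0.6],[0,0,-1.1],[-1.2,-0.15,-1.1],[-2.4,-0.3,-1.1],[-2.4,-0.3,-1.1],[-2.4,-0.3,-1.1],[-2.4,-0.3,-1.1]]' --angular '[[0,0,0],[0,0,0],[0,0,0.2],[0,0,0.2],[0,0,0.2],[0,0,0.2],[0,0,0.2]]' --grip '[1,1,1,1,1,1,1]'

```text
time_s: 4.3
ee_pos: [0.4578, -0.1814, 0.0598]
orientation: [-2.094, -2.341, -0.002]
force: [0.7, -0.6, -1.6]
grip_width: 0.0495
grasp_force: 30.0
```

```bash
python3 -c "
from h import *
st(); go(.457,-.183,.014,6)"
```

```text
t 4.3 p [ 0.4578 -0.1814  0.0598] yaw 6.35 F [ 0.7 -0.6 -1.6] g 0.0495 30.0 q [ 0.48  0.85 -0.32  2.08  0.82  0.33 -0.42]
slide [-0.038 -0.024  1.144] ang [ 0.   -0.02  0.07]
```

Emit:
carry_out --slide '[[0,0,0.6],[0,0,1.0],[0,0,1.1],[0,0,1.16],[0,0,1.16]]' --angular '[[0,0,0],[0,0,0],[0,0,0],[0,0,0],[0,0,0]]' --grip '[1,1,1,1,1]'

```text
time_s: 4.8
ee_pos: [0.4579, -0.1819, 0.0136]
orientation: [-2.095, -2.341, -0.0]
force: [-0.4, -0.1, -2.0]
grip_width: 0.0497
grasp_force: 30.0
```

Emit:
carry_out --slide '[[0,0,0.03],[0,0,0.06],[0,0,0.06]]' --angular '[[0,0,0],[0,0,0],[0,0,0]]' --grip '[1,1,1]'

```text
time_s: 5.1
ee_pos: [0.4581, -0.1828, 0.0123]
orientation: [2.096, 2.338, 0.001]
force: [-0.9, 0.9, 8.0]
grip_width: 0.0494
grasp_force: 30.0
```

Touchdown at 8 N. Release and rise.

Emit:
carry_out --slide '[[0,0,0],[0,0,0],[0,0,0],[0,0,0],[0,0,-0.5],[0,0,-1.2],[0,0,-1.8],[0,0,-1.8]]' --angular '[[0,0,0],[0,0,0],[0,0,0],[0,0,0],[0,0,0],[0,0,0],[0,0,0],[0,0,0]]' --grip '[-1,-1,-1,-1,-1,-1,-1,-1]'

```text
time_s: 5.9
ee_pos: [0.459, -0.1834, 0.0853]
orientation: [2.095, 2.335, 0.004]
force: [1.5, -0.0, -1.2]
grip_width: 0.088
grasp_force: 0.0
```

```bash
python3 -c "
from h import *
st(); go(.4575,-.279,.085,5.5); go(.4575,-.279,.012,5.5)"
```

```text
t 5.9 p [ 0.459  -0.1834  0.0853] yaw 6.2 F [ 1.5 -0.  -1.2] g 0.088 0.0 q [ 0.53  0.81 -0.39  2.07  0.78  0.4  -0.38]
slide [-2.371 -0.295  0.008] ang [0.05 0.01 0.14]
slide [-2.369 -0.303  1.833] ang [0.05 0.01 0.14]
```

Go over the middle block, settle, then descend and grip.

Emit:
carry_out --slide '[[-1.2,-0.15,0],[-2.37,-0.3,0],[-2.37,-0.3,0.9],[-2.37,-0.3,1.8],[-2.37,-0.3,1.83],[-2.37,-0.3,1.83]]' --angular '[[0,0,0.14],[0,0,0.14],[0,0,0.14],[0,0,0.14],[0,0,0.14],[0,0,0.14]]' --grip '[-1,-1,-1,-1,-1,-1]'

```text
time_s: 6.5
ee_pos: [0.4554, -0.2776, 0.0092]
orientation: [-2.108, -2.326, 0.001]
force: [0.0, 0.3, -0.2]
grip_width: 0.0884
grasp_force: 0.0
```

Emit:
carry_out --slide '[[0,0,0],[0,0,0],[0,0,0],[0,0,0],[0,0,0],[0,0,0]]' --angular '[[0,0,0],[0,0,0],[0,0,0],[0,0,0],[0,0,0],[0,0,0]]' --grip '[1,1,1,1,1,1]'

```text
time_s: 7.1
ee_pos: [0.4558, -0.2787, 0.0103]
orientation: [2.111, 2.326, -0.001]
force: [-1.3, 0.7, 4.6]
grip_width: 0.0497
grasp_force: 29.9
```

```bash
python3 -c "
from h import *
st(); snap('wrist','w4'); go(.457,-.279,.07,6);go(.457,-.087,.07,6)"
```

```text
t 7.1 p [ 0.4558 -0.2787  0.0103] yaw 5.54 F [-1.3  0.7  4.6] g 0.0497 29.9 q [ 0.66  0.97 -0.33  1.97  0.88  0.36 -0.28]
slide [-0.012  0.027 -1.493] ang [-0.    0.01 -0.09]
slide [ 4.766  0.491 -1.496] ang [-0.    0.01 -0.09]
```

View pics/w4.png

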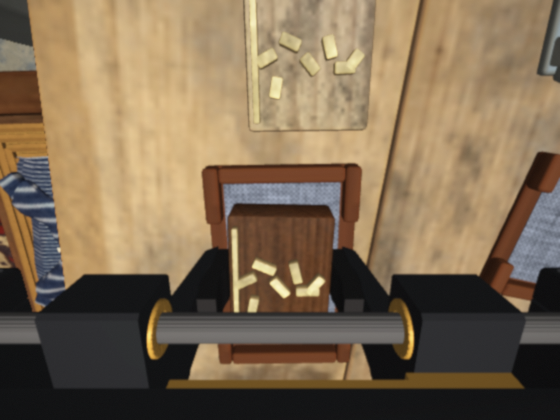

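The middle block is held; the small block is parked on the bench above it at about (310,65). Carry the middle block to the middle tray, high enough to clear the parked block.

Emit:
carry_out --slide '[[0,0,-0.8],[0,0,-1.6],[1,0.1,-1.75],[2.2,0.22,-1.75],[3.4,0.35,-1.75],[4.76,0.49,-1.75],[4.76,0.49,-1.75],[4.76,0.49,-1.75],[4.76,0.49,-1.5],[4.76,0.49,-1.2]]' --angular '[[0,0,0],[0,0,-0.1],[0,0,-0.1],[0,0,-0.1],[0,0,-0.1],[0,0,-0.1],[0,0,-0.1],[0,0,-0.1],[0,0,-0.1],[0,0,-0.1]]' --grip '[1,1,1,1,1,1,1,1,1,1]'

```text
time_s: 8.15
ee_pos: [0.4571, -0.0896, 0.0577]
orientation: [2.104, 2.331, -0.001]
force: [0.1, -0.1, -0.9]
grip_width: 0.0495
grasp_force: 29.9
```

```bash
python3 -c "
from h import *
st(); go(.457,-.0872,.013,6.3)"
```

```text
t 8.15 p [ 0.4571 -0.0896  0.0577] yaw 5.84 F [ 0.1 -0.1 -0.9] g 0.0495 29.9 q [ 0.24  0.84 -0.23  2.17  0.86  0.23 -0.67]
slide [0.063 0.003 1.117] ang [ 0.    0.02 -0.09]
```

Emit:
carry_out --slide '[[0.04,0,0.4],[0.04,0,0.8],[0.04,0,1.0],[0.04,0,1.1],[0.04,0,1.15],[0.04,0,1.15]]' --angular '[[0,0,-0.08],[0,0,-0.08],[0,0,-0.08],[0,0,-0.08],[0,0,-0.08],[0,0,-0.08]]' --grip '[1,1,1,1,1,1]'

```text
time_s: 8.75
ee_pos: [0.4569, -0.0864, 0.0118]
orientation: [2.094, 2.341, -0.001]
force: [-0.0, -0.1, -1.5]
grip_width: 0.0497
grasp_force: 29.9
```

```bash
python3 -c "
from h import *
st()"
```

```text
t 8.75 p [ 0.4569 -0.0864  0.0118] yaw 6.37 F [-0.  -0.1 -1.5] g 0.0497 29.9 q [ 0.13  0.93 -0.06  2.18  0.98  0.06 -0.78]
```

Emit:
carry_out --slide '[[0,0,0.04],[0,0,0.04],[0,0,0.04],[0,0,0.04],[0,0,0.04],[0,0,0.04],[0,0,-0.6],[0,0,-1.3],[0,0,-2],[0,0,-2.5]]' --angular '[[0,0,0],[0,0,0],[0,0,0],[0,0,0],[0,0,0],[0,0,0],[0,0,0],[0,0,0],[0,0,0],[0,0,0]]' --grip '[1,1,-1,-1,-1,-1,-1,-1,-1,-1]'

```text
time_s: 9.75
ee_pos: [0.4569, -0.0857, 0.1135]
orientation: [2.093, 2.342, 0.001]
force: [0.4, -0.6, -0.2]
grip_width: 0.0884
grasp_force: 0.0
```

```bash
python3 -c "
from h import *
st(); go(.609,-.092,.115,6)"
```

```text
t 9.75 p [ 0.4569 -0.0857  0.1135] yaw 6.43 F [ 0.4 -0.6 -0.2] g 0.0884 0.0 q [ 0.37  0.75 -0.46  2.14  0.8   0.43 -0.62]
slide [-0.583  3.76  -0.035] ang [0.01 0.   0.09]
```

Emit:
carry_out --slide '[[-0.15,1,0],[-0.3,2,0],[-0.5,3,0],[-0.58,3.76,0],[-0.58,3.76,0],[-0.58,3.76,0]]' --angular '[[0,0,0.08],[0,0,0.08],[0,0,0.08],[0,0,0.08],[0,0,0.08],[0,0,0.08]]' --grip '[-1,-1,-1,-1,-1,-1]'

```text
time_s: 10.35
ee_pos: [0.6083, -0.0915, 0.1114]
orientation: [-2.1, -2.335, 0.001]
force: [-1.1, 0.1, -0.7]
grip_width: 0.0882
grasp_force: 0.0
```

```bash
python3 -c "
from h import *
st(); snap('wrist','w5')
f=np.load('pics/w5.npz')['p'][60:340,50:450,::-1]
cv2.imwrite('pics/c5.png',cv2.resize(f,None,fx=2,fy=2,interpolation=cv2.INTER_CUBIC))"
```

```text
t 10.35 p [ 0.6083 -0.0915  0.1114] yaw 6.06 F [-1.1  0.1 -0.7] g 0.0882 0.0 q [ 0.39  0.9  -0.57  1.69  0.66  0.76 -0.4 ]
```

View pics/c5.png

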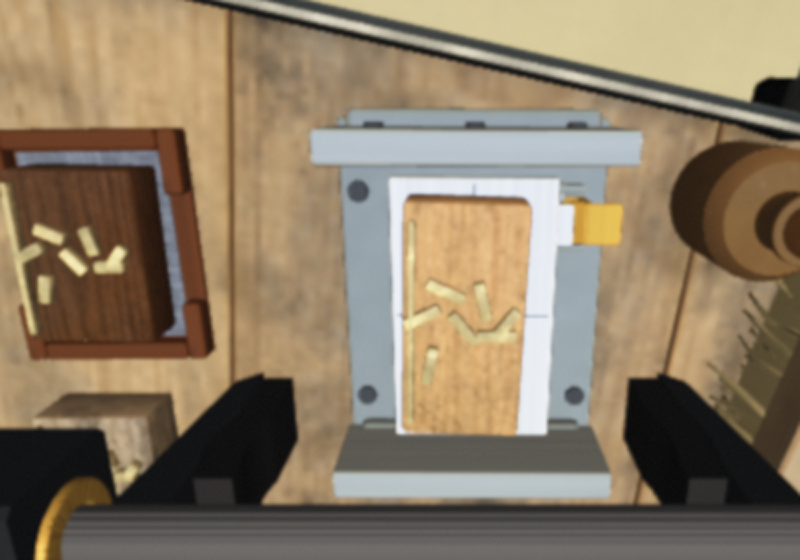

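The crop shows the middle block seated in its tray. It also shows the long block on the raised bed with its top edge at (404,197)–(532,200), and the scribed marks at (474,187) and (537,316).

```bash
python3 - <<'E'
from m import *
a=('w5',2,(50,60))
q('b2',*a,.050,[(404,198),(532,200),(519,434),(402,432)],(45,90))
q('plat',*a,.029,[(389,178),(559,178),(548,434),(396,434)],(64,108))
q('bearer far top',*a,.048,[(311,130),(640,132),(640,164),(311,162)],(110,15))
for u,v in [(474,187),(540,316),(389,178),(559,178),(311,162),(640,164),(336,474),(610,473)]: print(u,v,ray('w5',50+u/2,60+v/2,.029),ray('w5',50+u/2,60+v/2,.048))
E
```

```text
b2 [ 0.61   -0.0896] yaw 4.5 len [0.043 0.09  0.045 0.09 ]
plat [ 0.614  -0.0933] yaw 5.9 len [0.063 0.107 0.064 0.107]
bearer far top [ 0.6073 -0.0277] yaw 5.6 len [0.109 0.01  0.111 0.01 ]
474 187 [ 0.6092 -0.0435] [ 0.6085 -0.0411]
540 316 [ 0.6408 -0.0913] [ 0.6375 -0.0849]
389 178 [ 0.5775 -0.0435] [ 0.5795 -0.041 ]
559 178 [ 0.64   -0.0369] [ 0.6368 -0.035 ]
311 162 [ 0.5486 -0.0407] [ 0.553  -0.0385]
640 164 [ 0.6689 -0.0288] [ 0.6632 -0.0276]
336 474 [ 0.5634 -0.1724] [ 0.5666 -0.1592]
610 473 [ 0.6812 -0.1594] [ 0.6745 -0.1473]
```

```bash
python3 -c "
from h import *
go(.6095,-.0905,.033,4.6)"
```

```text
slide [0.023 0.057 1.959] ang [-0.03  0.    0.3 ]
```

Emit:
carry_out --slide '[[0,0.05,0.6],[0.02,0.05,1.2],[0.02,0.05,1.7],[0.02,0.05,1.9],[0.02,0.05,1.9],[0.02,0.05,1.9]]' --angular '[[0,0,0.3],[0,0,0.3],[0,0,0.3],[0,0,0.3],[0,0,0.3],[0,0,0.3]]' --grip '[-1,-1,-1,-1,-1,-1]'

```text
time_s: 11.0
ee_pos: [0.6108, -0.0905, 0.0366]
orientation: [2.131, 2.308, 0.0]
force: [0.2, 0.0, 0.8]
grip_width: 0.0883
grasp_force: 0.0
```

Emit:
carry_out --slide '[[0,0,0],[0,0,0],[0,0,0],[0,0,0],[0,0,0],[0,0,0],[0,0,0]]' --angular '[[0,0,0],[0,0,0],[0,0,0],[0,0,0],[0,0,0],[0,0,0],[0,0,0]]' --grip '[1,1,1,1,1,1,1]'

```text
time_s: 11.7
ee_pos: [0.6107, -0.0906, 0.0359]
orientation: [-2.131, -2.308, 0.0]
force: [-1.2, 0.1, 1.3]
grip_width: 0.0445
grasp_force: 30.0
```

```bash
python3 -c "
from h import *
st(); go(.6095,-.0905,.11,6); go(.4585,-.283,.11,6)"
```

```text
t 11.7 p [ 0.6107 -0.0906  0.0359] yaw 4.55 F [-1.2  0.1  1.3] g 0.0445 30.0 q [ 0.34  1.   -0.49  1.7   0.74  0.63 -0.49]
slide [ 0.005 -0.03  -1.853] ang [-0.    0.   -0.29]
slide [-4.492 -4.176 -1.851] ang [-0.    0.   -0.29]
```

Gripped at 44.5 mm. Lift and carry to the long tray.

Emit:
carry_out --slide '[[0,0,-0.8],[0,0,-1.7],[-0.8,-0.7,-1.85],[-1.6,-1.4,-1.85],[-2.4,-2.2,-1.85],[-3.2,-3,-1.85],[-4,-3.7,-1.7],[-4.49,-4.18,-1.4],[-4.49,-4.18,-1.0],[-4.49,-4.18,-0.6]]' --angular '[[0,0,0],[0,0,0],[0,0,-0.3],[0,0,-0.3],[0,0,-0.3],[0,0,-0.3],[0,0,-0.3],[0,0,-0.3],[0,0,-0.3],[0,0,-0.3]]' --grip '[1,1,1,1,1,1,1,1,1,1]'

```text
time_s: 12.7
ee_pos: [0.4575, -0.2844, 0.0593]
orientation: [2.104, 2.332, -0.001]
force: [0.5, 0.8, -0.7]
grip_width: 0.0449
grasp_force: 30.0
```

Emit:
carry_out --slide '[[0,0,0],[0,0,0]]' --angular '[[0,0,0],[0,0,0]]' --grip '[1,1]'

```text
time_s: 12.9
ee_pos: [0.4586, -0.2826, 0.0599]
orientation: [-2.1, -2.336, -0.0]
force: [0.9, 0.5, -1.1]
grip_width: 0.0449
grasp_force: 30.0
```

```bash
python3 -c "
from h import *
st(); go(.4585,-.283,.013,6); snap('wrist','w6')"
```

```text
t 12.9 p [ 0.4586 -0.2826  0.0599] yaw 6.08 F [ 0.9  0.5 -1.1] g 0.0449 30.0 q [ 0.75  0.9  -0.49  1.94  0.85  0.51 -0.23]
slide [-0.01  -0.003  1.174] ang [-0.   -0.    0.02]
```

View pics/w6.png

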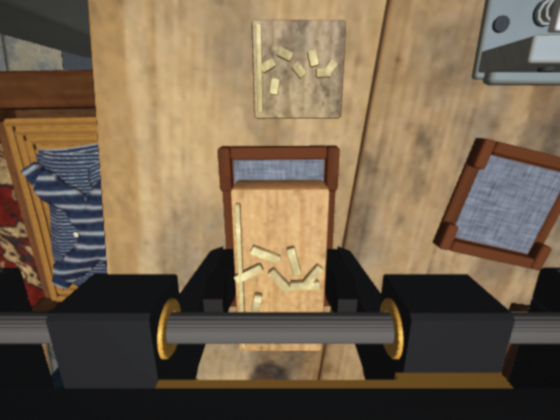

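The long block is over the long tray: the tray's far rim is at row 147, the block's far top edge at row 183, and the parked block at (300,68). I'll check the alignment along the tray.

```bash
python3 -c "
from h import *
t=(ray('w6',218,147,.012)+ray('w6',339,147,.012))/2; b=(ray('w6',233,183,.074)+ray('w6',327,183,.074))/2
a=np.radians(6); X=np.array([np.cos(a),np.sin(a)]); Y=np.array([-X[1],X[0]])
print(t,b,'tray centre',t-Y*.059,'block centre',b-Y*.045)
print('b3 edges',[ray('w6',*p,.026) for p in ((254,21),(345,21),(342,118),(253,116))])"
```

```text
[ 0.45245 -0.22665] [ 0.45435 -0.2353 ] tray centre [ 0.45861718 -0.28532679] block centre [ 0.45905378 -0.28005349]
b3 edges [array([ 0.4331, -0.1624]), array([ 0.48  , -0.1574]), array([ 0.4864, -0.2052]), array([ 0.4363, -0.2094])]
```

Emit:
carry_out --slide '[[-0.09,0,0.4],[-0.09,0,0.8],[-0.09,0,1.0],[-0.09,0,1.15],[-0.09,0,1.2],[-0.09,0,1.25],[-0.09,0,1.25]]' --angular '[[0,0,0],[0,0,0],[0,0,0],[0,0,0],[0,0,0],[0,0,0],[0,0,0]]' --grip '[1,1,1,1,1,1,1]'

```text
time_s: 13.65
ee_pos: [0.4589, -0.2864, 0.0108]
orientation: [2.1, 2.335, -0.0]
force: [-1.0, 0.8, 4.5]
grip_width: 0.0448
grasp_force: 30.0
```

Seated at the expected height (0.0108). Release and rise.

Emit:
carry_out --slide '[[0,0,0],[0,0,0],[0,0,0],[0,0,0],[0,0,-0.6],[0,0,-1.3],[0,0,-1.9],[0,0,-1.9]]' --angular '[[0,0,0],[0,0,0],[0,0,0],[0,0,0],[0,0,0],[0,0,0],[0,0,0],[0,0,0]]' --grip '[-1,-1,-1,-1,-1,-1,-1,-1]'

```text
time_s: 14.45
ee_pos: [0.4606, -0.2871, 0.0884]
orientation: [2.098, 2.332, 0.003]
force: [0.3, 0.1, -0.4]
grip_width: 0.0882
grasp_force: 0.0
```

```bash
python3 -c "
from h import *
st(); go(.458,-.1835,.085,6);go(.458,-.1835,.0115,6)"
```

```text
t 14.45 p [ 0.4606 -0.2871  0.0884] yaw 6.03 F [ 0.3  0.1 -0.4] g 0.0882 0.0 q [ 0.79  0.86 -0.54  1.93  0.8   0.57 -0.19]
slide [2.584 0.207 0.08 ] ang [0.05 0.03 0.01]
slide [2.588 0.198 1.918] ang [0.05 0.03 0.01]
```

Emit:
carry_out --slide '[[1.2,0.1,0],[2.4,0.2,0],[2.58,0.2,0.3],[2.58,0.2,1.0],[2.58,0.2,1.6],[2.58,0.2,1.85],[2.58,0.2,1.85],[2.58,0.2,1.85]]' --angular '[[0,0,0],[0,0,0],[0,0,0],[0,0,0],[0,0,0],[0,0,0],[0,0,0],[0,0,0]]' --grip '[-1,-1,-1,-1,-1,-1,-1,-1]'

```text
time_s: 15.25
ee_pos: [0.4556, -0.1828, 0.0115]
orientation: [-2.1, -2.335, 0.001]
force: [0.4, 0.2, 0.5]
grip_width: 0.0883
grasp_force: 0.0
```

Emit:
carry_out --slide '[[0,0,0],[0,0,0],[0,0,0],[0,0,0],[0,0,0],[0,0,0],[0,0,0]]' --angular '[[0,0,0],[0,0,0],[0,0,0],[0,0,0],[0,0,0],[0,0,0],[0,0,0]]' --grip '[1,1,1,1,1,1,1]'

```text
time_s: 15.95
ee_pos: [0.4563, -0.1831, 0.0121]
orientation: [2.101, 2.335, 0.001]
force: [0.2, 0.3, 3.2]
grip_width: 0.0498
grasp_force: 30.0
```

```bash
python3 -c "
from h import *
st(); go(.6142,-.0937,.085,6)"
```

```text
t 15.95 p [ 0.4563 -0.1831  0.0121] yaw 6.05 F [0.2 0.3 3.2] g 0.0498 30.0 q [ 0.44  0.94 -0.24  2.09  1.03  0.23 -0.62]
slide [ 1.805  4.163 -1.82 ] ang [0.01 0.   0.01]
```

Lift, carry above the bed and take a close look.

Emit:
carry_out --slide '[[0,0,-0.8],[0,0,-1.7],[0.4,0.9,-1.82],[0.8,1.8,-1.82],[1.2,2.8,-1.82],[1.7,3.9,-1.82],[1.8,4.16,-1.82],[1.8,4.16,-1.82],[1.8,4.16,-1.82],[1.8,4.16,-1.82]]' --angular '[[0,0,0],[0,0,0],[0,0,0],[0,0,0],[0,0,0],[0,0,0],[0,0,0],[0,0,0],[0,0,0],[0,0,0]]' --grip '[1,1,1,1,1,1,1,1,1,1]'

```text
time_s: 16.95
ee_pos: [0.6116, -0.0959, 0.0841]
orientation: [-2.102, -2.333, 0.006]
force: [-0.1, -0.1, -2.3]
grip_width: 0.0499
grasp_force: 30.0
```

```bash
python3 -c "
from h import *
st(); go(.6142,-.0937,.045,6); snap('wrist','w7')
f=np.load('pics/w7.npz')['p'][60:360,130:430,::-1]
cv2.imwrite('pics/c7.png',cv2.resize(f,None,fx=2,fy=2,interpolation=cv2.INTER_CUBIC))"
```

```text
t 16.95 p [ 0.6116 -0.0959  0.0841] yaw 5.97 F [-0.1 -0.1 -2.3] g 0.0499 30.0 q [ 0.38  0.94 -0.56  1.68  0.7   0.73 -0.43]
slide [0.049 0.075 0.976] ang [-0.04  0.02 -0.01]
```

View pics/c7.png

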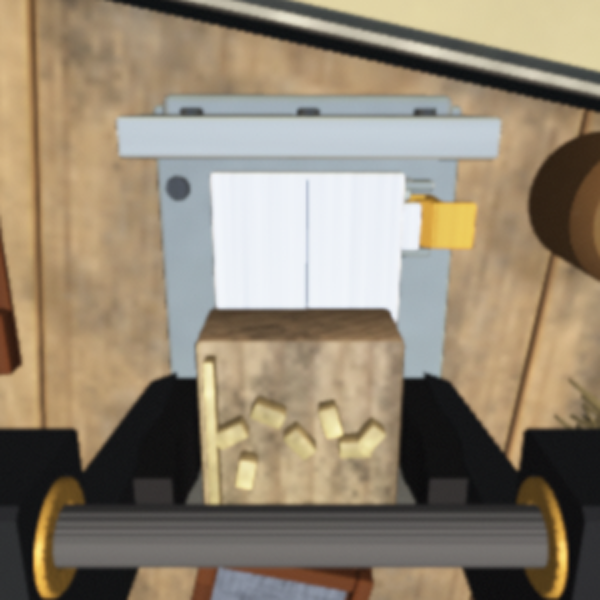

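The held block's far top edge is at row 340 (197–403), its lower edge at row 310. The platform's far edge is at row 174 (210–405), and the scribed line runs down column 307. I'll work out the offsets.

```bash
python3 -c "
from h import *
r=lambda u,v,z: ray('w7',130+(u+.5)/2-.5,60+(v+.5)/2-.5,z)
a=np.radians(6); X=np.array([np.cos(a),np.sin(a)]); Y=np.array([-X[1],X[0]])
A,B=r(210,173,.029),r(405,175,.029); L=[r(307,182,.029),r(307,305,.029)]
print('plat edge',A,B,'yaw',np.degrees(np.arctan2(*(B-A)[::-1])),'centre',(A+B)/2-Y*.054)
print('line yaw',np.degrees(np.arctan2(*(L[0]-L[1])[::-1]))-90, 'Xcoord line',[float(l@X) for l in L])
for z,v,u0,u1 in((.0978,340,197,403),(.0718,311,206,391)):
  C,D=r(u0,v,z),r(u1,v,z); print('block',C,D,np.linalg.norm(D-C),'yaw',np.degrees(np.arctan2(*(D-C)[::-1])),'centre',(C+D)/2-Y*.025)
c=np.array([.6142,-.0937]);print('c in X',c@X)
"
```

```text
plat edge [ 0.5771 -0.0433] [ 0.6402 -0.0374] yaw 5.341760587466534 centre [ 0.61429454 -0.09405418]
line yaw 6.101087116154346 Xcoord line [0.6009806588260225, 0.6010553590516113]
block [ 0.5858 -0.0732] [ 0.6334 -0.0682] 0.04786188462649583 yaw 5.996474072411548 centre [ 0.61221321 -0.09556305]
block [ 0.5841 -0.0753] [ 0.6345 -0.07  ] 0.05067790445549224 yaw 6.003088194706945 centre [ 0.61191321 -0.09751305]
c in X 0.6010410311270143
```

Block centre matches the TCP within 1 mm, and the bed is at yaw 6.0. Lower it.

Emit:
carry_out --slide '[[0.05,0.07,0.3],[0.05,0.07,0.6],[0.05,0.07,0.85],[0.05,0.07,0.95],[0.05,0.07,0.98],[0.05,0.07,0.98],[0.05,0.07,0.98]]' --angular '[[0,0,0],[0,0,0],[0,0,0],[0,0,0],[0,0,0],[0,0,0],[0,0,0]]' --grip '[1,1,1,1,1,1,1]'

```text
time_s: 17.7
ee_pos: [0.6166, -0.0915, 0.0458]
orientation: [2.101, 2.335, 0.001]
force: [0.6, 0.7, -1.2]
grip_width: 0.0494
grasp_force: 30.0
```

```bash
python3 -c "
from h import *
st(); go(.614,-.0935,.0415,6)"
```

```text
t 17.7 p [ 0.6166 -0.0915  0.0458] yaw 6.05 F [ 0.6  0.7 -1.2] g 0.0494 30.0 q [ 0.36  1.   -0.53  1.68  0.74  0.67 -0.47]
slide [-0.042 -0.071  0.107] ang [0.01 0.   0.01]
```

Emit:
carry_out --slide '[[-0.04,-0.07,0],[-0.04,-0.07,0],[-0.04,-0.07,0.05],[-0.04,-0.07,0.05]]' --angular '[[0,0,0],[0,0,0],[0,0,0],[0,0,0]]' --grip '[1,1,1,1]'

```text
time_s: 18.1
ee_pos: [0.6136, -0.0935, 0.0433]
orientation: [-2.101, -2.336, 0.0]
force: [-0.4, -0.3, -0.8]
grip_width: 0.0494
grasp_force: 30.0
```

```bash
python3 -c "
from h import *
st(); go(.614,-.0935,.0415,6); snap('wrist','w8')
f=np.load('pics/w8.npz')['p'][60:360,130:430,::-1]
cv2.imwrite('pics/c8.png',cv2.resize(f,None,fx=2,fy=2,interpolation=cv2.INTER_CUBIC));st()"
```

```text
t 18.1 p [ 0.6136 -0.0935  0.0433] yaw 6.05 F [-0.4 -0.3 -0.8] g 0.0494 30.0 q [ 0.36  1.   -0.52  1.69  0.75  0.66 -0.47]
slide [-0.001  0.01   0.045] ang [-0.    0.    0.01]
t 18.15 p [ 0.6137 -0.0934  0.0434] yaw 6.06 F [ 0.9  0.6 -1. ] g 0.0495 30.0 q [ 0.36  1.   -0.52  1.69  0.75  0.66 -0.47]
```

View pics/c8.png

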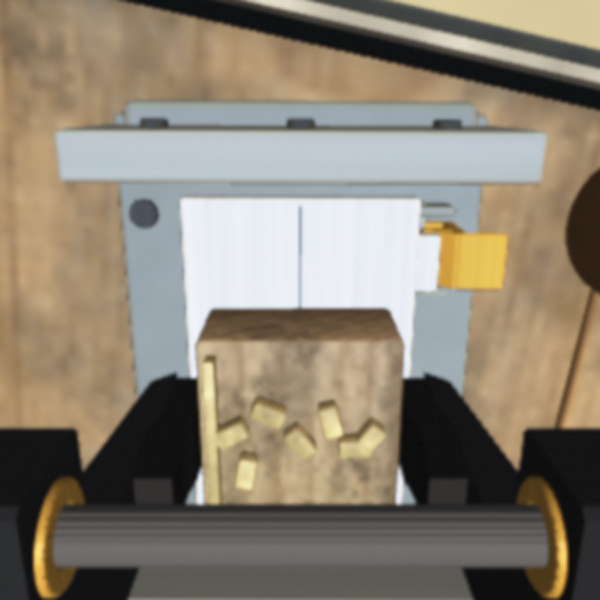

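Close up, the scribed line (column 300) meets the middle of the block's lower edge (206–391, row 311). The platform's far edge is at row 198.

```bash
python3 -c "
from h import *
r=lambda u,v,z: ray('w8',130+(u+.5)/2-.5,60+(v+.5)/2-.5,z)
a=np.radians(6); X=np.array([np.cos(a),np.sin(a)]); Y=np.array([-X[1],X[0]])
A,B=r(180,198,.029),r(420,197,.029); c=(A+B)/2-Y*.054; l=r(300,210,.029)@X
C,D=r(206,311,.031),r(391,311,.031);b=(C+D)/2-Y*.025
C,D=r(197,340,.057),r(403,340,.057);t=(C+D)/2-Y*.025
print(c,l,'offs x',(b-c)@X,b@X-l,'y',(b-c)@Y,'top',(t-c)@X,(t-c)@Y)
E=r(119,185,.01);st()"
```

```text
[ 0.61419454 -0.09340418] 0.6010696581692325 offs x -0.000369409997353952 -0.0003725487319495846 y -0.0017800022133503892 top 3.3324885091493953e-05 0.00013840978996422032
t 18.15 p [ 0.6137 -0.0934  0.0434] yaw 6.06 F [ 0.9  0.6 -1. ] g 0.0495 30.0 q [ 0.36  1.   -0.52  1.69  0.75  0.66 -0.47]
```

Within 1 mm. Lower to contact and release.

Emit:
carry_out --slide '[[0.01,0.01,0.02],[0.01,0.01,0.04],[0.01,0.01,0.06],[0.01,0.01,0.06]]' --angular '[[0,0,0],[0,0,0],[0,0,0],[0,0,0]]' --grip '[1,1,1,1]'

```text
time_s: 18.55
ee_pos: [0.6141, -0.0929, 0.0412]
orientation: [2.101, 2.336, 0.0]
force: [-0.6, -1.1, -0.4]
grip_width: 0.0497
grasp_force: 30.0
```

```bash
python3 -c "
from h import *
st()"
```

```text
t 18.55 p [ 0.6141 -0.0929  0.0412] yaw 6.06 F [-0.6 -1.1 -0.4] g 0.0497 30.0 q [ 0.36  1.   -0.52  1.69  0.75  0.66 -0.47]
```

Emit:
carry_out --slide '[[0,0,0.03],[0,0,0.03],[0,0,0.03],[0,0,0.03],[0,0,0.03],[0,0,0.03],[0,0,-0.3],[0,0,-0.8],[0,0,-1.4],[0,0,-1.4]]' --angular '[[0,0,0],[0,0,0],[0,0,0],[0,0,0],[0,0,0],[0,0,0],[0,0,0],[0,0,0],[0,0,0],[0,0,0]]' --grip '[1,1,-1,-1,-1,-1,-1,-1,-1,-1]'

```text
time_s: 19.55
ee_pos: [0.6165, -0.0926, 0.101]
orientation: [2.098, 2.332, 0.007]
force: [-0.1, 0.5, -0.2]
grip_width: 0.0886
grasp_force: 0.0
```

Emit:
carry_out --slide '[[0,0,0],[0,0,0],[0,0,0],[0,0,0],[0,0,0],[0,0,0],[0,0,0],[0,0,0]]' --angular '[[0,0,0],[0,0,0],[0,0,0],[0,0,0],[0,0,0],[0,0,0],[0,0,0],[0,0,0]]' --grip '[1,1,1,1,1,1,1,1]'

```text
time_s: 20.35
ee_pos: [0.614, -0.093, 0.097]
orientation: [-2.101, -2.336, 0.0]
force: [0.3, 0.2, 0.5]
grip_width: 0.0263
grasp_force: 0.0
```

```bash
python3 -c "
from h import *
st(); go(.6142,-.0937,.064,6)"
```

```text
t 20.35 p [ 0.614 -0.093  0.097] yaw 6.06 F [0.3 0.2 0.5] g 0.0263 0.0 q [ 0.39  0.93 -0.58  1.67  0.69  0.75 -0.42]
slide [-0.018  0.003  0.824] ang [-0.    0.    0.01]
```

Close fully while descending to just above the relief.

Emit:
carry_out --slide '[[-0.02,0,0],[-0.02,0,0],[-0.02,0,0],[-0.02,0,0.2],[-0.02,0,0.5],[-0.02,0,0.75],[-0.02,0,0.82],[-0.02,0,0.82]]' --angular '[[0,0,0],[0,0,0],[0,0,0],[0,0,0],[0,0,0],[0,0,0],[0,0,0],[0,0,0]]' --grip '[1,1,1,1,1,1,1,1]'

```text
time_s: 21.15
ee_pos: [0.6135, -0.0937, 0.0632]
orientation: [-2.1, -2.335, 0.002]
force: [-0.2, 0.0, -0.1]
grip_width: 0.0002
grasp_force: 0.0
```

```bash
python3 -c "
from h import *
st(); go(.6142,-.0937,.050,6)"
```

```text
t 21.15 p [ 0.6135 -0.0937  0.0632] yaw 6.07 F [-0.2  0.  -0.1] g 0.0002 0.0 q [ 0.37  0.97 -0.54  1.68  0.72  0.7  -0.45]
slide [-0.001  0.017  0.33 ] ang [-0.02 -0.    0.01]
```

Emit:
carry_out --slide '[[0,0,0.05],[0,0,0.1],[0,0,0.15],[0,0,0.2],[0,0,0.25],[0,0,0.3],[0,0,0.33],[0,0,0.33]]' --angular '[[0,0,0],[0,0,0],[0,0,0],[0,0,0],[0,0,0],[0,0,0],[0,0,0],[0,0,0]]' --grip '[1,1,1,1,1,1,1,1]'

```text
time_s: 21.95
ee_pos: [0.6145, -0.0938, 0.0515]
orientation: [2.101, 2.335, 0.001]
force: [-0.2, -0.0, 3.8]
grip_width: 0.0007
grasp_force: 2.2
```

Emit:
carry_out --slide '[[0,0,0.03],[0,0,0.06],[0,0,0.09],[0,0,0.12],[0,0,0.12]]' --angular '[[0,0,0],[0,0,0],[0,0,0],[0,0,0],[0,0,0]]' --grip '[1,1,1,1,1]'

```text
time_s: 22.45
ee_pos: [0.6145, -0.0938, 0.0463]
orientation: [2.101, 2.335, 0.001]
force: [0.7, 0.6, 5.4]
grip_width: 0.0006
grasp_force: 2.5
```

Emit:
carry_out --slide '[[0,0,0.02],[0,0,0.04],[0,0,0.06],[0,0,0.06]]' --angular '[[0,0,0],[0,0,0],[0,0,0],[0,0,0]]' --grip '[1,1,1,1]'

```text
time_s: 22.85
ee_pos: [0.6145, -0.0938, 0.045]
orientation: [2.1, 2.335, 0.0]
force: [-1.6, -0.6, 12.8]
grip_width: 0.0005
grasp_force: 6.0
```

At the stop (12.8 N). Rise and check.

Emit:
carry_out --slide '[[0,0,-0.1],[0,0,-0.3],[0,0,-0.8],[0,0,-1.6],[0,0,-2.5],[0,0,-2.5],[0,0,-2.5],[0,0,-2.5]]' --angular '[[0,0,0],[0,0,0],[0,0,0],[0,0,0],[0,0,0],[0,0,0],[0,0,0],[0,0,0]]' --grip '[1,1,1,1,1,1,1,1]'

```text
time_s: 23.65
ee_pos: [0.613, -0.0942, 0.1426]
orientation: [-2.1, -2.334, 0.003]
force: [0.6, -0.4, -1.1]
grip_width: 0.0002
grasp_force: 0.0
```

Emit:
carry_out --slide '[[-1,-1,0],[-2,-1.5,0],[-2,-1.5,-1],[-2,-1.5,-2],[-2,-1.5,-2],[-2,-1.5,-2]]' --angular '[[0,0,0],[0,0,0],[0,0,0],[0,0,0],[0,0,0],[0,0,0]]' --grip '[1,1,1,1,1,1]'

```text
time_s: 24.25
ee_pos: [0.5625, -0.1798, 0.2233]
orientation: [-2.101, -2.335, 0.001]
force: [-0.9, -0.9, -0.9]
grip_width: 0.0006
grasp_force: 0.0
```

```bash
python3 -c "
from h import *
st(); snap('wrist','w9')
w,p=cloud('w9')
f=p[:300,160:460,::-1]
cv2.imwrite('pics/c9.png',cv2.resize(f,None,fx=2,fy=2,interpolation=cv2.INTER_CUBIC))
m=(np.hypot(w[...,0]-.614,w[...,1]+.094)<.02); print('block top z',np.nanpercentile(w[m][:,2],[10,50,90]).round(4))
a=np.radians(6); l=((w[...,:2]-[.6142,-.0937])@np.array([[np.cos(a),-np.sin(a)],[np.sin(a),np.cos(a)]]))
m=(abs(l[...,0])<.028)&(abs(l[...,1]-.04)<.008); print('plat z',np.nanmedian(w[m][:,2]))
m=(abs(l[...,0])<.028)&(abs(l[...,1]+.04)<.008); print('plat z',np.nanmedian(w[m][:,2]))
"
```

```text
t 24.25 p [ 0.5625 -0.1798  0.2233] yaw 6.05 F [-0.9 -0.9 -0.9] g 0.0006 0.0 q [ 0.62  0.74 -0.7   1.67  0.56  0.94 -0.19]
block top z [0.0415 0.0426 0.0473]
plat z 0.016689480556628528
plat z 0.017025620704488736
```

View pics/c9.png

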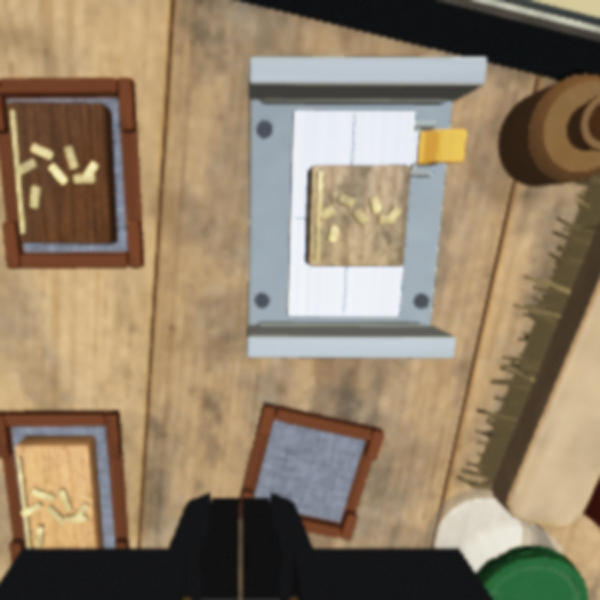

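The bed is held down at 17 mm. The block is at (310–408, 165–266) on the platform (295–416, 110–318), both other blocks are in their trays and the small tray is empty. One check of the centring, then hand in.

```bash
python3 - <<'E'
from m import *
a=('w9',2,(160,0))
q('b3',*a,.043,[(311,165),(410,166),(404,266),(309,264)],(50,50))
q('plat',*a,.017,[(295,110),(416,111),(401,318),(289,316)],(64,108))
E
```

```text
b3 [ 0.6144 -0.0932] yaw 6.0 len [0.049 0.048 0.049 0.048]
plat [ 0.6148 -0.0942] yaw 5.8 len [0.063 0.108 0.065 0.108]
```

```bash
python3 -c "
from cell import bot
print(bot.sign_off())"
```

```text
the job is handed in; nothing more can be done
None
```

The job is done and handed in at about 24 s: the long and middle blocks are in their own trays, the small block is on the bed within about 1 mm of centre and square with it, the catch holds the bed down (platform at 17 mm), the small tray is empty, and the arm never went near the bottle or the jar.

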